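# Open the low reagent carton on the lab bench

## Task

Open the low, wide carton of reagent bottles: fold both of its top flaps outward, well past upright, so that they stay leaning out over the carton's sides and the bottles can be reached from above. Leave the flap of the tall, narrow carton as it is.

Things in the scene. Friction and masses are not known exactly. Their poses are not given: they have to be found in the camera images.
- carton: Low, wide brown carton, fixed to the bench: 200 mm in its x, 160 mm in y, rim 110 mm up. Origin: centre of underside, z up; yaw within 1.2 rad. Two flaps hinged on its long rims start half raised, a gap of 65 mm or more between their free edges. Six fixed bottles inside, tops 26 mm below the rim. The tall carton stands over 150 mm off; what else is within 100 mm is under 115 mm high.
- flap_left (a joint): Angle (rad) of the flap hinged on the low carton's rim at y = +80 mm, z = 110 mm: 0 closed, pointing level to -y; 1.57 upright; more leans out over the +y side; stop 2.8. Starts 0.7 to 1.1. Flap 196 mm in x, 60 mm wide, 5 mm thick; the hinge line lies in its inner (under) face. Stiff crease: stays at any angle; 1 to 3 N pushes it over.
- flap_right (a joint): The same for the flap hinged on the rim at y = -80 mm, z = 110 mm (carton frame): 0 closed, pointing level to +y; 1.57 upright; more leans out over the -y side; stop 2.8. Starts 0.7 to 1.1. Same size and stiffness; stays where it is left.
- tall_flap_edge (a point): Middle of the free edge of the one flap on the tall, narrow brown carton (110 x 110 mm, 180 mm high, fixed), to be left alone. The flap is 90 mm long, hinged on that carton's far (+x) rim, partly raised, free edge 210 to 240 mm above the bench; the point's x axis points along the flap to the hinge.

How it is judged (in metres and radians):
At the end, for the whole second after the job is handed in: Both flaps of the low, wide carton stand open beyond 1.9 rad (109 degrees from closed, 19 degrees past upright) and stay there (value of joint each of flap_left, flap_right above 1.9 rad); the robot touches nothing.
It fails at once if the tall carton's flap is moved (its free edge by more than 20 mm) (distance of tall_flap_edge from where it was at the start of the episode above 0.02 m).
It also fails if it takes over 35 s, if anything falls off the work surface, if the arm or the gripper's body presses on something with over 40 N, if the wrist force passes 120 N, or if a joint passes its speed limit or range.

## Robot

A 6-joint arm with a two-finger parallel gripper is mounted at the origin on the work surface. World frame = base frame: x ahead of the robot, y to its left, z up, the work surface at z = 0. Lengths are in m, angles in degrees, forces in N, time in s.
With the tool pointing down it reaches from about 0.275 to 0.75 m from the base axis. Payload 10.2 kg.
Tool frame: the origin (TCP) lies midway between the tips of the shut fingers; the grasp point (between the pads) lies env.grip_point_offset behind it (env.grip_point_offset is the distance from the TCP to the grasp point, in m); z points along the fingers, y is the line along which they close (so a half turn about z gives the same grasp; the last joint's range is limited). The gripper opens to 85 mm and grips with 20 to 120 N. Pads are 22 mm wide; open, the fingers measure 114 mm over their backs; the gripper's body (76 mm by 85 mm) begins 54 mm behind the grasp point. The pads swing forward as they close: fully open they stand 13 mm farther back than shut.
Start: joints at [58.992, 17.928, 85.812, -0, 76.261, -12.8], TCP at [0.164, 0.499, 0.231] pointing down, gripper open.
Joint ranges: [-168.41, 168.41], [-55.51, 124.54], [10.69, 146.95], [-70.63, 250.63], [1, 178], [-165.06, 165.06]. Speed limits (degrees/s): [136.94, 136.94, 172.46, 180, 180, 180].

## Interface

Orientations are given as [roll, pitch, yaw] about the fixed x, y, z axes, in that order (R = Rz(yaw) Ry(pitch) Rx(roll)).
In Python, from rig import env, optics, job gives the robot as it stands (env), with the cameras (optics) and the job (job).
- The arm moves only by the shell command python3 drive.py FILE [OPENING], which reads ROWS from the file FILE. ROWS is a JSON list of rows, 1 to 5 of them, each of 6 numbers: dx, dy, dz in shares of 80 cm (1.0 is 80 cm), then a rotation vector rx, ry, rz in parts of the range, where 1.0 means 360 degrees; each row shifts and turns the commanded pose from where the row before left it, along the tool's axes as they then stand; what a row does not reach is not made up. A row lasts 1/12 s, in which the tool goes at most 0.0417 m and 7.16 degrees, less where a joint would pass 70% of its speed; a pose out of reach is approached as far as the arm can. OPENING is the finger opening in m, set as the command begins (- or left out keeps the last). The fingers move at their own pace and stop on an object; the grip force is fixed at half the most. Time passes only in rows, so rows that do not move let the fingers close. It prints the time, the measured TCP pose, the force, the opening and the grip force at its end. Input that does not fit is refused with a message, and nothing moves.
- env.state(): the state, without advancing time (a new reading comes with each control period).
- optics.capture(name): name is "side" or "top"; returns the picture (480x640x3 uint8, red, green, blue); there is no depth.
- optics.camera_model(name): a dict with "vertical_fov" (degrees; the focal length in pixels is half the picture's height over the tangent of half this angle, whatever the lens; pixels are square), "cx", "cy" (the principal point, pixels), "rvec" (rotation vector, rad) and "tvec" (3), from world to camera coordinates, as OpenCV has them. Camera axes: x right, y down, z forward; pixel columns grow to the right and rows downward; lengths in m; the calibration is good to about 2 mm. A picture is of the moment at which its call begins. camera_model takes no time and is no camera call.
- job.sign_off(): hands the job in; it is judged then, once.
The state is a dict: "time": time; "joint_pos": joint angles; "joint_vel": joint speeds; "effort": joint torques, N m; "tool_pos": TCP position; "eef_rot": TCP orientation; "force": force on the tool from outside, world axes, zero at the start; "moment": the same for the moment, N m; "grip_width": finger opening in m; "gripper_force": force on a finger pad.
Only numpy, scipy, OpenCV 4.12 (cv2) and the standard library are available. Lean on these libraries where they do the work, as an engineer would, in place of code of your own. Each camera call takes 0.05 s, during which the arm holds its last target. There are 200 camera calls.

## Working session

There is one attempt and no reset: what is moved stays moved. The work goes in short steps, Python scripts to look and compute and a shell command to move; the robot and the scene stay as the last step left them, time stands still between calls to the robot, and variables do not carry over. Pictures are saved under pics/ and viewed, at most 10 in all, crops included, and the job is handed in when it is done.

```bash
ls; mkdir -p pics
python3 - <<'E'
from rig import env, optics, job
import cv2
for n in("side","top"):
    cv2.imwrite(f"pics/{n}0.png",optics.capture(n)[:,:,::-1]); print(n,optics.camera_model(n))
s=env.state();print(s,env.grip_point_offset)
E
```

```text
drive.py
pics
rig.py
side {'vertical_fov': 51.36181248718299, 'cx': 319.7598169752605, 'cy': 236.15396680016423, 'rvec': array([ 0.9620847 , -2.63285668,  0.85122501]), 'tvec': array([0.39537283, 0.35439124, 0.87804815])}
top {'vertical_fov': 56.759062621754126, 'cx': 318.43272336157054, 'cy': 239.97023725411503, 'rvec': array([ 2.1924287 , -2.179819  ,  0.10951709]), 'tvec': array([-0.00396757,  0.56117943,  0.76628735])}
{'time': 0.1, 'joint_pos': array([ 5.89901985e+01,  1.79551382e+01,  8.58511492e+01,  1.15970878e-03,
        7.62610437e+01, -1.27993551e+01]), 'joint_vel': array([-0.02413207,  0.06472439, -0.08326229,  0.02476189, -0.01849327,
        0.0184616 ]), 'effort': array([ 3.22515531e-03, -4.12894285e+01, -2.60138959e+01, -1.81415844e-04,
        3.05201793e-03, -3.57994611e-05]), 'tool_pos': array([0.16394213, 0.49849385, 0.23079232]), 'eef_rot': array([-1.79934592e+02, -1.60145575e-02,  1.61789268e+02]), 'force': array([-0.61569566, -0.21294091, -0.47881024]), 'moment': array([-0.01657465,  0.0091829 , -0.01048721]), 'gripper_force': 0.0, 'grip_width': 0.08515299764348508} 0.0187
```

View pics/side0.png

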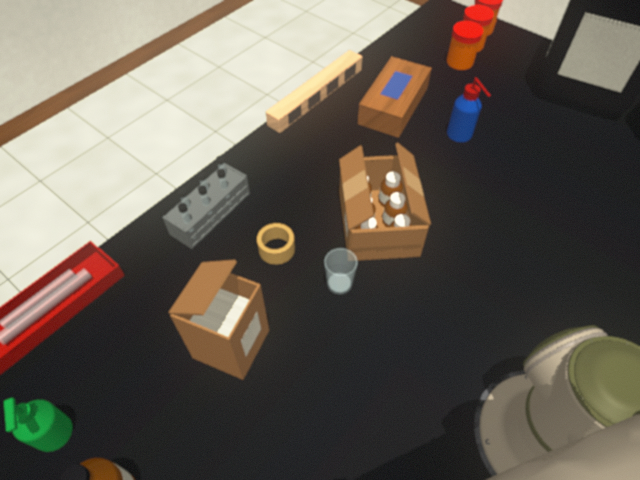

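View pics/top0.png

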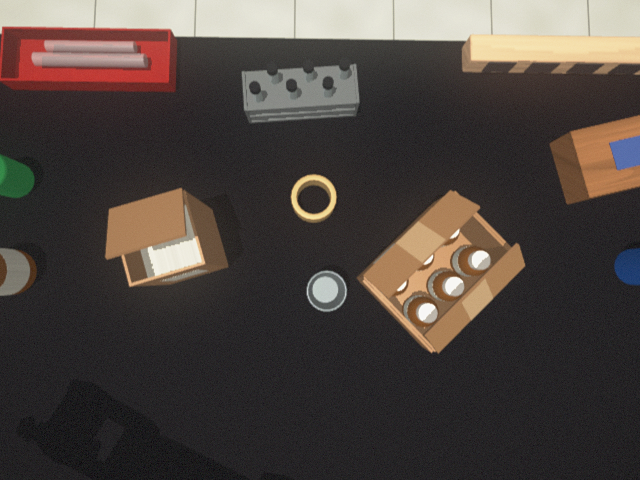

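The low carton is at about (440,270) in the top view, with hinge rims running up-right. Its flaps are at about (420,240) and (480,300). The tall carton is at (165,240), well to its left. I'll enlarge the low carton in both views.

```bash
cat > h.py <<'E'
from rig import env, optics, job
import numpy as np, cv2
from scipy.spatial.transform import Rotation as Ro
def K(n):
    m=optics.camera_model(n); f=240/np.tan(np.radians(m["vertical_fov"]/2))
    return np.array([[f,0,m["cx"]],[0,f,m["cy"]],[0,0,1]]),m["rvec"],m["tvec"]
def proj(n,P):
    k,r,t=K(n); return cv2.projectPoints(np.array(P,float).reshape(-1,3),r,t,k,None)[0][:,0]
def back(n,uv,z):
    k,r,t=K(n); R=cv2.Rodrigues(r)[0]; c=-R.T@t; d=R.T@np.linalg.inv(k)@np.array([*uv,1.]); return c+d*(z-c[2])/d[2]
E
python3 - <<'E'
from h import *
a=cv2.imread("pics/top0.png")[180:360,350:530]; b=cv2.imread("pics/side0.png")[135:270,330:440]
cv2.imwrite("pics/c1.png",np.hstack([cv2.resize(a,(400,400),interpolation=2),cv2.resize(b,(330,405),interpolation=2)[:400]]))
for n in("top","side"):
    k,r,t=K(n);print(n,-cv2.Rodrigues(r)[0].T@t)
for uv in((360,277),(433,350),(452,192),(524,245)): print(uv,back("top",uv,.11))
E
```

```text
top [0.4948784  0.01179674 0.81061126]
side [0.15557315 0.4280849  0.91946815]
(360, 277) [ 0.4958373  -0.06509636  0.11      ]
(433, 350) [ 0.38314731 -0.17862848  0.11      ]
(452, 192) [ 0.63257883 -0.21341079  0.11      ]
(524, 245) [ 0.54798577 -0.32699048  0.11      ]
```

View pics/c1.png

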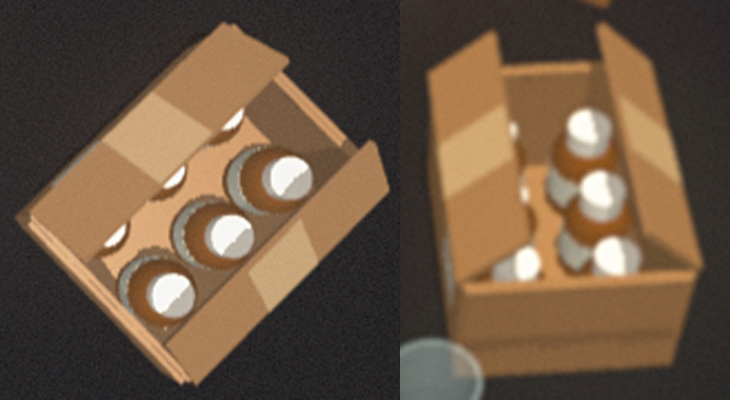

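```bash
cat >> h.py <<'E'
def corners(p):
    x,y,w,l,r=p; o=[]
    for s,t in((1,l),(-1,r)):
        for v in(0,.06):
            for X in(-.098,.098):
                o.append([X,s*(.08-v*np.cos(t)+.005*np.sin(t)),.11+v*np.sin(t)+.005*np.cos(t)])
    R=Ro.from_euler('z',w).as_matrix(); return np.array(o)@R.T+[x,y,0]
E
python3 - <<'E'
from h import *
from scipy.optimize import least_squares
# order: L hinge -x,+x ; L free ; R hinge ; R free
T=np.array([[30,215],[228,24],[66,264],[288,62],[193,385],[389,188],[165,346],[375,142]])/2.2222+[350,180]
S=np.array([[453,288],[430,72],[520,240],[495,32],[700,268],[652,62],[640,230],[600,25]])/3+[330,135]
def f(p):
    c=corners(p); return np.r_[(proj("top",c)-T).ravel(),(proj("side",c)-S).ravel()]
s=least_squares(f,[.51,-.2,-.82,.9,.9],loss="soft_l1");print(s.x,f(s.x).reshape(2,8,2).round(1).tolist())
c=corners(s.x);print(c.round(3))
for uv in((326,290),): print("glass",back("top",uv,.09))
print("ring",back("top",(314,198),.02),"block",back("top",(560,140),.06),back("top",(553,140),.06),back("top",(570,203),.03))
E
```

```text
[ 0.50431818 -0.19847417 -0.80484117  0.7058378   0.75891291] [[[-0.0, -0.1], [-1.1, 0.9], [8.4, 0.3], [1.4, 0.6], [1.4, 1.7], [0.8, 2.9], [1.1, 2.2], [-0.4, 1.8]], [[-130.9, -2.3], [-132.0, -0.3], [-128.9, 0.5], [-132.2, -0.6], [-131.3, 0.1], [-132.4, -0.4], [-129.5, 1.1], [-131.9, -0.6]]]
[[ 0.496 -0.07   0.114]
 [ 0.632 -0.211  0.114]
 [ 0.463 -0.102  0.153]
 [ 0.599 -0.243  0.153]
 [ 0.376 -0.186  0.114]
 [ 0.512 -0.327  0.114]
 [ 0.408 -0.156  0.155]
 [ 0.543 -0.297  0.155]]
glass [ 0.47468511 -0.01229423  0.09      ]
ring [0.63726654 0.00757799 0.02      ] block [ 0.73585165 -0.4207036   0.06      ] [ 0.73572557 -0.40838277  0.06      ] [ 0.63008066 -0.45135286  0.03      ]
```

Run:
```python
from h import *
from scipy.optimize import least_squares
T=np.array([[30,215],[228,24],[66,264],[288,62],[193,385],[389,188],[165,346],[375,142]])/2.2222+[350,180]
S=(np.array([[453,288],[430,72],[520,240],[495,32],[700,268],[652,62],[640,230],[600,25]])-[400,0])/3+[330,135]
def f(p):
    c=corners(p); return np.r_[(proj("top",c)-T).ravel(),(proj("side",c)-S).ravel()]
s=least_squares(f,[.51,-.2,-.82,.9,.9],loss="soft_l1");print(s.x,f(s.x).reshape(2,8,2).round(1).tolist())
p=s.x; p=p; print(corners(p).round(3))
R=Ro.from_euler('z',p[2]).as_matrix()
im=cv2.imread("pics/top0.png"); im2=cv2.imread("pics/side0.png")
for n,i in(("top",im),("side",im2)):
    u=proj(n,corners(p))
    for k in(0,4):
        cv2.polylines(i,[np.int32(u[[k,k+1,k+3,k+2]]*16)],True,(0,255,0),1,shift=4)
a=im[180:360,350:530]; b=im2[135:270,330:440]
cv2.imwrite("pics/c2.png",np.hstack([cv2.resize(a,(400,400),interpolation=2),cv2.resize(b,(330,405),interpolation=2)[:400]]))
```

```text
[ 0.50676051 -0.19666499 -0.8073344   0.70064227  0.7562749 ] [[[-1.2, -1.8], [-2.0, -0.6], [7.2, -1.4], [0.4, -0.8], [0.0, 0.0], [-0.4, 1.5], [-0.4, 0.4], [-1.7, 0.3]], [[0.8, -2.5], [0.1, -0.4], [2.8, 0.5], [-0.1, -0.6], [0.4, 0.1], [-0.3, -0.4], [2.1, 1.1], [0.1, -0.6]]]
[[ 0.499 -0.068  0.114]
 [ 0.635 -0.21   0.114]
 [ 0.466 -0.1    0.153]
 [ 0.602 -0.242  0.153]
 [ 0.379 -0.184  0.114]
 [ 0.514 -0.325  0.114]
 [ 0.41  -0.153  0.155]
 [ 0.546 -0.295  0.155]]
```

View pics/c2.png

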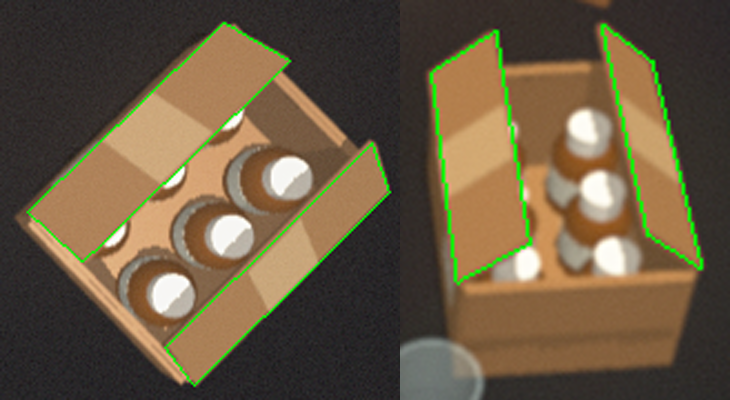

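The overlay matches both flaps. The low carton is at (0.507, -0.197) with yaw -0.807, left flap at about 0.70 rad and right at about 0.76. First I turn the tool so its y lies along the carton's y, and close the fingers.

Units first: shifts go in shares of 80 cm and turns go in shares of 360 degrees. So 7.03 degrees / 360 = 0.0195.

```bash
echo '[[0, 0, 0, 0, 0, 0.0195], [0, 0, 0, 0, 0, 0.0195], [0, 0, 0, 0, 0, 0.0195], [0, 0, 0, 0, 0, 0.0195], [0, 0, 0, 0, 0, 0]]' > mv.in && python3 drive.py mv.in 0; echo '[[-0.0469, -0.015, 0, 0, 0, 0], [-0.0469, -0.015, 0, 0, 0, 0], [-0.0469, -0.015, 0, 0, 0, 0], [-0.0469, -0.015, 0, 0, 0, 0], [-0.0469, -0.015, 0, 0, 0, 0]]' > mv.in && python3 drive.py mv.in;echo '[[-0.0469, -0.015, 0, 0, 0, 0], [-0.0469, -0.015, 0, 0, 0, 0], [-0.0469, -0.015, 0, 0, 0, 0], [-0.0469, -0.015, 0, 0, 0, 0], [-0.0469, -0.015, 0, 0, 0, 0]]' > mv.in && python3 drive.py mv.in
```

```text
time: 0.52
tool_pos: [0.164, 0.4986, 0.231]
eef_rot: [-180.0, 0.0, 133.4]
force: [-0.1, -0.5, 0.4]
grip_width: 0.0256
gripper_force: 0.0
time: 0.93
tool_pos: [0.2503, 0.32, 0.2311]
eef_rot: [-180.0, 0.0, 134.0]
force: [0.5, -0.7, 0.6]
grip_width: 0.0003
gripper_force: 0.0
time: 1.35
tool_pos: [0.3364, 0.1428, 0.2314]
eef_rot: [180.0, 0.0, 133.9]
force: [1.3, 0.5, 0.5]
grip_width: -0.0001
gripper_force: 0.0
```

```bash
cat >> h.py <<'E'
P=[.5068,-.1967,-.8073]
def where():
    s=env.state(); R=Ro.from_euler('z',P[2]).as_matrix()
    print("t",s["time"],"TCP in carton",(R.T@(s["tool_pos"]-[P[0],P[1],0])).round(4),"rot",s["eef_rot"].round(1),"F carton",(R.T@s["force"]).round(1),"w",round(s["grip_width"],4))
E
python3 -c "from h import *;where()"
```

```text
t 1.35 TCP in carton [-0.3631  0.1117  0.2314] rot [180.    0.  133.9] F carton [0.6 1.3 0.5] w -0.0001
```

Converted, -0.036 m / 0.8 = -0.045, -0.011 m / 0.8 = -0.0138.

```bash
echo '[[-0.045, -0.0138, 0, 0, 0, 0], [-0.045, -0.0138, 0, 0, 0, 0], [-0.045, -0.0138, 0, 0, 0, 0], [-0.045, -0.0138, 0, 0, 0, 0], [-0.045, -0.0138, 0, 0, 0, 0]]' > mv.in && python3 drive.py mv.in >/dev/null;echo '[[-0.045, -0.0138, 0, 0, 0, 0], [-0.045, -0.0138, 0, 0, 0, 0], [-0.045, -0.0138, 0, 0, 0, 0], [-0.045, -0.0138, 0, 0, 0, 0], [-0.045, -0.0138, 0, 0, 0, 0]]' > mv.in && python3 drive.py mv.in>/dev/null; echo '[[0, 0, 0, 0, 0, 0], [0, 0, 0, 0, 0, 0]]' > mv.in && python3 drive.py mv.in >/dev/null; python3 -c "from h import *;where()
cv2.imwrite('pics/t1.png',optics.capture('side')[100:300,280:500,::-1])"
```

```text
t 2.35 TCP in carton [-0.0038  0.0015  0.2303] rot [-1.800e+02 -1.000e-01  1.338e+02] F carton [-0.8  0.2 -0.8] w 0.0
```

View pics/t1.png

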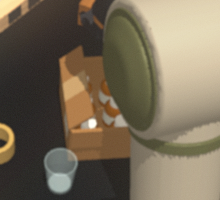

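The arm hides part of the low carton, but the left flap is still where it was and the tool is centred. Next I go down into the gap, then sweep to +y.

Converted, 0.036 m / 0.8 = 0.045, 0.035 m / 0.8 = 0.0438.

```bash
echo '[[0, 0, 0.045, 0, 0, 0], [0, 0, 0.045, 0, 0, 0], [0, 0, 0.0438, 0, 0, 0], [0, 0, 0, 0, 0, 0], [0, 0, 0, 0, 0, 0]]' > mv.in && python3 drive.py mv.in; python3 -c "from h import *;where()"; echo '[[0, 0.0188, 0, 0, 0, 0], [0, 0.0188, 0, 0, 0, 0], [0, 0.0188, 0, 0, 0, 0], [0, 0.0188, 0, 0, 0, 0]]' > mv.in && python3 drive.py mv.in; python3 -c "from h import *;where()"
```

```text
time: 2.82
tool_pos: [0.5048, -0.1906, 0.1245]
eef_rot: [-180.0, -0.1, 133.8]
force: [-0.4, -0.4, 0.5]
grip_width: 0.0001
gripper_force: 0.0
t 2.8167 TCP in carton [-0.0058  0.0028  0.1245] rot [-1.800e+02 -1.000e-01  1.338e+02] F carton [-0.  -0.6  0.5] w 0.0001
time: 3.15
tool_pos: [0.5508, -0.1505, 0.1313]
eef_rot: [179.9, 0.5, 133.8]
force: [-9.3, 5.9, 28.1]
grip_width: 0.0003
gripper_force: 16.3
t 3.15 TCP in carton [-0.0029  0.0637  0.1313] rot [179.9   0.5 133.8] F carton [-10.7  -2.6  28.1] w 0.0003
```

```bash
echo '[[0, 0, 0, 0, 0, 0]]' > mv.in && python3 drive.py mv.in; python3 -c "from h import *;where()
a=optics.capture('side')[110:290,310:470,::-1];b=optics.capture('top')[170:370,340:540,::-1]
cv2.imwrite('pics/t2.png',np.hstack([cv2.resize(a,(356,400),interpolation=2),cv2.resize(b,(400,400),interpolation=2)]))"
```

```text
time: 3.23
tool_pos: [0.5523, -0.149, 0.1314]
eef_rot: [179.7, 0.6, 133.9]
force: [-6.1, 4.9, 25.3]
grip_width: -0.0
gripper_force: 14.8
t 3.2333 TCP in carton [-0.003   0.0658  0.1314] rot [179.7   0.6 133.9] F carton [-7.8 -1.  25.3] w -0.0
```

View pics/t2.png

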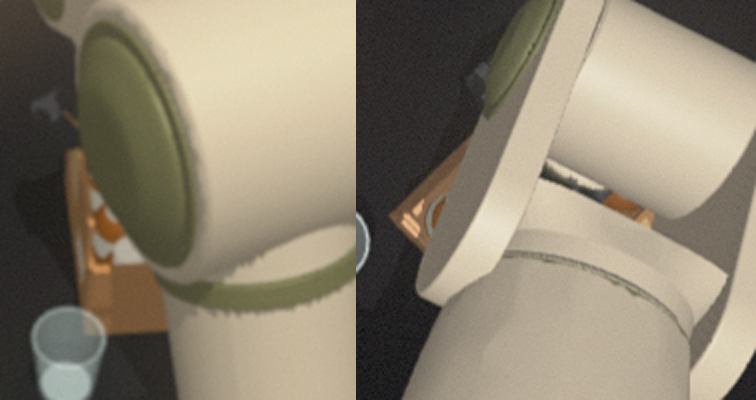

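The left flap is upright, but its edge seems to be caught under the wider knuckles, which pushes up with 25 N. I raise the tool and continue outward with the tips only.

Converted, -0.015 m / 0.8 = -0.0188, -0.013 m / 0.8 = -0.0163.

```bash
echo '[[0, 0, -0.0188, 0, 0, 0], [0, 0, -0.0163, 0, 0, 0], [0, 0, 0, 0, 0, 0]]' > mv.in && python3 drive.py mv.in; python3 -c "from h import *;where()"; echo '[[0, 0.0125, 0, 0, 0, 0], [0, 0.0125, 0, 0, 0, 0], [0, 0, 0, 0, 0, 0]]' > mv.in && python3 drive.py mv.in; python3 -c "from h import *;where()"
```

```text
time: 3.58
tool_pos: [0.5505, -0.1507, 0.158]
eef_rot: [179.8, 0.5, 133.8]
force: [0.4, -0.3, 0.6]
grip_width: 0.0002
gripper_force: 0.0
t 3.5833 TCP in carton [-0.003   0.0634  0.158 ] rot [179.8   0.5 133.8] F carton [0.5 0.1 0.6] w 0.0002
time: 3.83
tool_pos: [0.5642, -0.1349, 0.1522]
eef_rot: [180.0, -0.0, 133.8]
force: [-0.6, -0.6, -0.3]
grip_width: 0.0002
gripper_force: 0.0
t 3.8333 TCP in carton [-0.005   0.0842  0.1522] rot [180.   -0.  133.8] F carton [ 0.  -0.8 -0.3] w 0.0002
```

Converted, 0.009 m / 0.8 = 0.0113.

```bash
for i in 1 2; do echo '[[0, 0.0113, 0, 0, 0, 0], [0, 0.0113, 0, 0, 0, 0], [0, 0, 0, 0, 0, 0]]' > mv.in && python3 drive.py mv.in >/dev/null; python3 -c "from h import *;where()";done
```

```text
t 4.0833 TCP in carton [-0.0049  0.1019  0.1519] rot [180.   -0.  133.7] F carton [ 0.1 -0.1 -0.8] w -0.0002
t 4.3333 TCP in carton [-0.0047  0.1199  0.1522] rot [180.    0.  133.7] F carton [0.1 0.2 0.4] w 0.0001
```

Converted, -0.04 m / 0.8 = -0.05, 0.037 m / 0.8 = 0.0463.

```bash
echo '[[0, 0, -0.05, 0, 0, 0], [0, 0, -0.05, 0, 0, 0], [0.0463, -0.015, 0, 0, 0, 0], [0.0463, -0.015, 0, 0, 0, 0], [0.0463, -0.015, 0, 0, 0, 0]]' > mv.in && python3 drive.py mv.in>/dev/null;  echo '[[0.0463, -0.015, 0, 0, 0, 0], [0.0463, -0.015, 0, 0, 0, 0], [0.0463, -0.015, 0, 0, 0, 0], [0.0463, -0.015, 0, 0, 0, 0], [0.0463, -0.015, 0, 0, 0, 0]]' > mv.in && python3 drive.py mv.in>/dev/null; echo '[[0.0463, -0.015, 0, 0, 0, 0], [0.0463, -0.015, 0, 0, 0, 0], [0.0463, 0, 0, 0, 0, 0], [0, 0, 0, 0, 0, 0]]' > mv.in && python3 drive.py mv.in>/dev/null;python3 -c "from h import *;where()
a=optics.capture('side')[110:290,310:470,::-1];b=optics.capture('top')[170:370,340:540,::-1]
cv2.imwrite('pics/t3.png',np.hstack([cv2.resize(a,(356,400),interpolation=2),cv2.resize(b,(400,400),interpolation=2)]))"
```

```text
t 5.5 TCP in carton [-0.4161 -0.0018  0.2323] rot [179.9   0.  134. ] F carton [0.5 1.1 0. ] w 0.0003
```

View pics/t3.png

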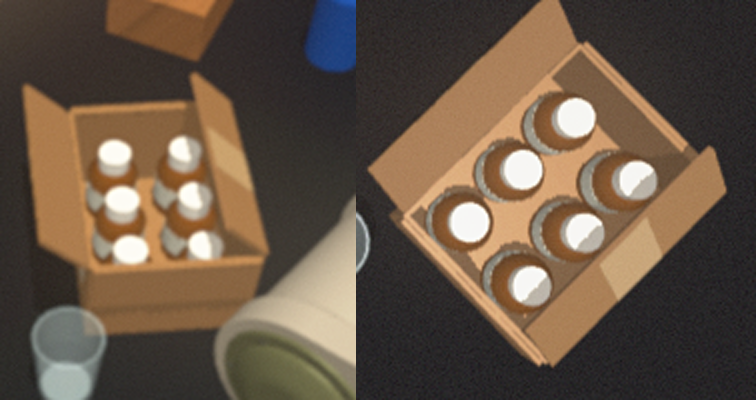

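The left flap now leans well out. In the top crop its free edge runs (370,168) to (545,5), outside the rim line (403,213) to (583,43). I'll check its angle and move back over the gap for the right flap with higher tips.

```bash
python3 - <<'E'
from h import *
R=Ro.from_euler('z',P[2]).as_matrix()
print("seen", np.array([[370,168],[545,5]])/2+[340,170], np.array([[25,87],[38,243]])/[356/160,400/180]+[310,110])
for t in(2.0,2.2,2.4,2.6):
    c=np.array([[X,.08-.06*np.cos(t),.11+.06*np.sin(t)] for X in(-.098,.098)])@R.T+[P[0],P[1],0]
    print(t,proj("top",c).round(1).tolist(),proj("side",c[::-1]).round(1).tolist())
E
echo '[[-0.0475, 0, 0, 0, 0, 0], [-0.0475, 0, 0, 0, 0, 0], [-0.0475, 0, 0, 0, 0, 0], [-0.0475, 0, 0, 0, 0, 0], [-0.0475, 0, 0, 0, 0, 0]]' > mv.in && python3 drive.py mv.in>/dev/null
echo '[[-0.0475, 0, 0, 0, 0, 0], [-0.0475, 0, 0, 0, 0, 0], [-0.0475, 0, 0, 0, 0, 0], [-0.0475, 0, 0, 0, 0, 0], [-0.0475, 0, 0, 0, 0, 0]]' > mv.in && python3 drive.py mv.in>/dev/null
echo '[[-0.045, 0, 0, 0, 0, 0], [0, 0, 0, 0, 0, 0], [0, 0, 0, 0, 0, 0]]' > mv.in && python3 drive.py mv.in>/dev/null;python3 -c "from h import *;where()"
```

```text
seen [[525.  254. ]
 [612.5 172.5]] [[321.23595506 149.15      ]
 [327.07865169 219.35      ]]
2.0 [[356.0, 263.8], [451.0, 173.0]] [[330.8, 142.3], [338.5, 213.3]]
2.2 [[350.7, 258.8], [444.9, 169.0]] [[326.0, 144.6], [333.1, 215.5]]
2.4 [[346.1, 254.7], [439.2, 166.1]] [[321.9, 147.4], [328.4, 218.3]]
2.6 [[342.3, 251.6], [434.1, 164.3]] [[318.6, 150.8], [324.7, 221.5]]
t 6.6833 TCP in carton [ 0.0062 -0.0032  0.2304] rot [-1.800e+02 -1.000e-01  1.335e+02] F carton [-0.8 -0.6  0.4] w -0.0003
```

Both views put the left flap at about 2.4 rad, so it's done. Now the right flap.

Converted, 0.032 m / 0.8 = 0.04, 0.03 m / 0.8 = 0.0375.

```bash
echo '[[0, 0.0025, 0.04, 0, 0, 0], [0, 0.0025, 0.04, 0, 0, 0], [0, 0, 0.0375, 0, 0, 0], [0, 0, 0, 0, 0, 0]]' > mv.in && python3 drive.py mv.in>/dev/null; python3 -c "from h import *;where()"
echo '[[0, -0.0125, 0, 0, 0, 0], [0, -0.0125, 0, 0, 0, 0], [0, -0.0125, 0, 0, 0, 0], [0, -0.0125, 0, 0, 0, 0], [0, -0.0125, 0, 0, 0, 0]]' > mv.in && python3 drive.py mv.in>/dev/null; python3 -c "from h import *;where()"
```

```text
t 7.0167 TCP in carton [0.0014 0.0012 0.1332] rot [-179.9   -0.6  133.6] F carton [-0.9 -0.5 -1.6] w -0.0
t 7.4333 TCP in carton [ 0.0048 -0.0489  0.1397] rot [1.800e+02 1.000e-01 1.336e+02] F carton [-0.4  2.   0.3] w -0.0002
```

Low force this time (2 N). I'll continue outward.

Converted, -0.01 m / 0.8 = -0.0125, -0.002 m / 0.8 = -0.0025.

```bash
echo '[[0, -0.0125, -0.0025, 0, 0, 0], [0, -0.0125, -0.0025, 0, 0, 0], [0, -0.0125, -0.0025, 0, 0, 0]]' > mv.in && python3 drive.py mv.in>/dev/null; python3 -c "from h import *;where()"
echo '[[0, -0.0125, -0.0025, 0, 0, 0], [0, -0.0125, -0.0025, 0, 0, 0], [0, 0, 0, 0, 0, 0]]' > mv.in && python3 drive.py mv.in>/dev/null; python3 -c "from h import *;where()"
echo '[[0, -0.0125, 0, 0, 0, 0], [0, -0.0125, 0, 0, 0, 0], [0, 0, 0, 0, 0, 0]]' > mv.in && python3 drive.py mv.in>/dev/null; python3 -c "from h import *;where()"
```

```text
t 7.6833 TCP in carton [ 0.0042 -0.0788  0.1446] rot [-180.    -0.   133.7] F carton [ 1.2  1.2 -0.2] w -0.0002
t 7.9333 TCP in carton [ 0.0045 -0.0995  0.1488] rot [-180.     0.   133.6] F carton [-0.2  0.5  0.4] w -0.0002
t 8.1833 TCP in carton [ 0.0042 -0.1192  0.1482] rot [-180.    -0.   133.6] F carton [ 0.  -0.1  0.6] w 0.0004
```

Now lift and back away to check.

Converted, -0.04 m / 0.8 = -0.05, 0.037 m / 0.8 = 0.0463.

```bash
echo '[[0, 0, -0.05, 0, 0, 0], [0, 0, -0.05, 0, 0, 0], [0.0463, 0.015, 0, 0, 0, 0], [0.0463, 0.015, 0, 0, 0, 0], [0.0463, 0.015, 0, 0, 0, 0]]' > mv.in && python3 drive.py mv.in>/dev/null;  echo '[[0.0463, 0.015, 0, 0, 0, 0], [0.0463, 0.015, 0, 0, 0, 0], [0.0463, 0.015, 0, 0, 0, 0], [0.0463, 0.015, 0, 0, 0, 0], [0.0463, 0.015, 0, 0, 0, 0]]' > mv.in && python3 drive.py mv.in>/dev/null; echo '[[0.0463, 0.015, 0, 0, 0, 0], [0.0463, 0.015, 0, 0, 0, 0], [0.0463, 0, 0, 0, 0, 0], [0, 0, 0, 0, 0, 0], [0, 0, 0, 0, 0, 0]]' > mv.in && python3 drive.py mv.in>/dev/null;python3 - <<'E'
from h import *
where()
A=optics.capture('side');B=optics.capture('top')
a=A[110:290,310:470,::-1];b=B[170:370,340:540,::-1]
cv2.imwrite('pics/t4.png',np.hstack([cv2.resize(a,(356,400),interpolation=2),cv2.resize(b,(400,400),interpolation=2)]))
R=Ro.from_euler('z',P[2]).as_matrix()
for t in(2.0,2.2,2.4,2.6):
    c=np.array([[X,-.08+.06*np.cos(t),.11+.06*np.sin(t)] for X in(-.098,.098)])@R.T+[P[0],P[1],0]
    print(t,((proj("top",c)-[340,170])*2).round(1).tolist(),((proj("side",c)-[310,110])*2.222).round(1).tolist())
E
```

```text
t 9.4333 TCP in carton [-0.4038  0.0029  0.2284] rot [1.800e+02 1.000e-01 1.339e+02] F carton [0.  0.6 0.2] w 0.0004
2.0 [[234.9, 400.8], [423.7, 211.9]] [[302.4, 217.7], [260.2, 62.3]]
2.2 [[242.2, 409.7], [429.2, 222.1]] [[312.6, 221.5], [269.6, 66.4]]
2.4 [[247.2, 416.3], [432.0, 230.8]] [[320.7, 226.7], [277.0, 72.0]]
2.6 [[249.6, 420.5], [431.8, 237.5]] [[326.2, 233.0], [282.4, 78.8]]
```

View pics/t4.png

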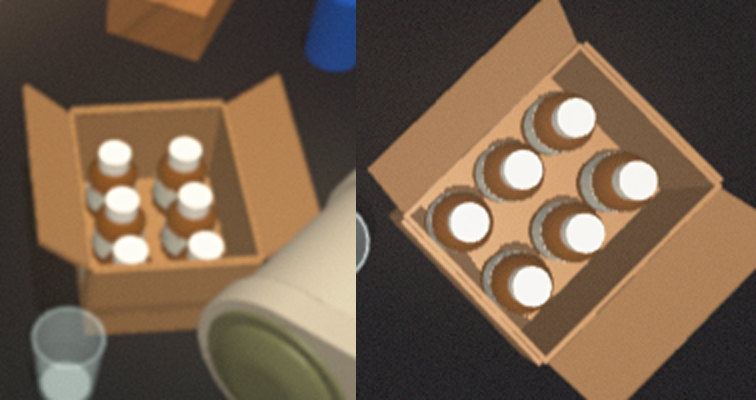

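Both flaps lean outward. The right flap's far free corner is at (278,75) in the side crop, which gives about 2.4 rad. The tool is clear of everything, so I'm handing in.

```bash
python3 -c "from rig import env, optics, job;print(job.sign_off())"
```

```text
the job is handed in; nothing more can be done
None
```

I handed the job in at about 9.5 s: both flaps of the low carton lean out at about 2.4 rad by the camera images, the robot touches nothing, and the arm kept clear of the tall carton, though I took no later picture of its flap.

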